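Push the label plate out to the edge reader

TASK

Push the blank white label plate along its grey ledge until about a third of its length sticks out over the end where the round edge reader stands, so that its edge can be read. It must end flat on the ledge and square, with its long side touching the fence at the back. Only push the plate, never lift or tip it, and leave the reader and the bottles, vials and gauze roll where they stand.

Things in the scene. Friction and masses are not known exactly. Their poses are not given: they have to be found in the camera images.
- ledge: Grey bench ledge, fixed. Origin mid-footprint on the worktop; y runs along it, x to the back, z up. Its flat top is 40 mm above the worktop, 220 mm long (y -110 to +110 mm, ends open), 125 mm deep (x -62.5 to +62.5 mm), no lip in front. An 8 mm thick fence runs along the whole back edge: front face at x = +62.5 mm, top 18 mm above the surface.
- plate: Blank white plastic label plate, loose, 90 mm (its x) by 110 mm (its y, the length) by 6 mm thick, about 0.12 kg, flat on the ledge, at first slightly skewed and clear of the fence; its y is roughly the ledge's y. Origin at the centre of its underside: at ledge x = +17.5 mm when squared against the fence, y = +-55 mm with ends level. Slides with 0.3 to 2 N, stays where left.
- reader: Round edge-code reader, a white column 44 mm in diameter and 64 mm high with a black band all round, loose, 0.3 kg, on the worktop about 190 mm from the ledge's middle along its y axis, beyond either the +y or the -y end (the end to push out over). Origin at the centre of its underside.
- amber_vial: Amber glass vial with black cap, 28 mm diameter, 62 mm high, beyond the other end of the ledge. Bystander, loose: leave it where it stands. Origin at the centre of its underside, z up.
- gauze_roll: White gauze roll on end, 47 mm diameter, 48 mm high, in front of the ledge's +y end. Bystander, loose: leave it where it stands. Origin at the centre of its underside, z up.
- dropper_1: White dropper bottle with red top, 26 mm diameter, 62 mm high, in front of the ledge's -y end. Bystander, loose: leave it where it stands. Origin at the centre of its underside, z up.
- dropper_2: White dropper bottle with blue top, 26 mm diameter, 66 mm high, behind the fence. Bystander, loose: leave it where it stands. Origin at the centre of its underside, z up.
- vial_red: Small vial with red cap, 16 mm diameter, 40 mm high, behind the fence. Bystander, loose: leave it where it stands. Origin at the centre of its underside, z up.
Mind the look-alikes: they are no part of the job. What is meant by the plate is not yellow, and is the larger of those in its own colour.

How it is judged:
By the outcome, as a careful person would: the job done as asked, in the order asked, and still so for the second after the job is handed in, with the robot touching nothing.
It also fails if it takes over 58 s, if anything falls off the work surface, if the arm or the gripper's body presses on something with over 40 N, if the wrist force passes 120 N, or if a joint passes its speed limit or range.

ROBOT

A 6-joint arm with a two-finger parallel gripper is mounted at the origin on a cart in front of the work surface, level with it; the furniture and walls round the work are solid. World frame = base frame: x ahead of the robot, y to its left, z up, the work surface at z = 0. Lengths are in m, angles in rad, forces in N, time in s.
With the tool pointing down it reaches from about 0.25 to 0.8 m from the base axis. Payload 3.9 kg.
Tool frame: the origin (TCP) lies on the centre line of the jaws, within the pads' length; the fingertips stand 17 mm ahead of it and the grasp point (between the pads) lies 2 mm behind it; z points along the fingers, y is the direction in which the jaws open and shut (so a half turn about z gives the same grasp; the last joint's range is limited). The gripper opens to 85 mm and grips with 20 to 120 N. Pads are 22 mm wide; open, the fingers measure 114 mm over their backs; the gripper's body (76 mm by 85 mm) begins 54 mm behind the grasp point. The pads swing forward as they close: fully open they stand 13 mm farther back than shut.
Start: joints at [1.347, 0.26, -0.138, 1.173, 0, 1.571], TCP at [0.117, 0.512, 0.215] pointing down, gripper open.
Joint ranges: [-2.78, 2.78], [-0.83, 1.72], [-1.28, 1.37], [-1.9, 2.12], [-1.57, 1.48], [-3.14, 3.14]. Speed limits (rad/s): [2.57, 2.57, 3.14, 3.14, 3.14, 3.14].

INTERFACE

Orientations are given as a unit quaternion [x, y, z, w].
In Python, from cell import robot, vision, spot_in, place_of gives the robot as it stands.
- The arm moves only by the shell command python3 -m pendant 'ROWS' [FORCE]. ROWS is JSON, one flat list of numbers, 7 for each row, row after row: the shift along the tool's x, y, z in mm, then the turn, a rotation vector about the tool's x, y, z in rad, then the finger opening in mm, from 0 to 85.4. A call has exactly 5 rows; each row shifts and turns the commanded pose from where the row before left it, along the tool's axes as they then stand; what a row does not reach is not made up. A row lasts 1/10 s, in which the tool goes at most 50 mm and 8.59 degrees, less where a joint would pass 70% of its speed; a pose out of reach is approached as far as the arm can. A call with a gripper value outside its range is refused whole. The fingers move at their own pace and stop on an object; FORCE is the grip in N (left out, the last holds). Time passes only in rows, so rows that do not move let the fingers close, or fill a call up. It gives the time, the measured TCP pose, the force and the opening at its end, in the units of the state.
- robot.read_state(): the state, without advancing time (a new reading comes with each control period).
- vision.snapshot(name): name is "side" or "top" or "wrist"; returns (picture, depth): 480x640x3 uint8, red, green, blue; 480x640 float32, m along the optical axis (not along the pixel's ray), 0 where there is no reading.
- vision.camera_info(name): a dict with "K" (3x3 intrinsics, pixels), "T" (4x4, takes a point from camera to world coordinates). Camera axes: x right, y up, looking along -z (the intrinsics and any distortion apply to the point x, -y, -z); pixel columns grow to the right and rows downward; lengths in m; the calibration is good to about 2 mm. The wrist camera is an equidistant fisheye: a pixel r from the principal point sees the ray r / f radians off the axis. A picture is of the moment at which its call begins: read the wrist's pose just before it. camera_info takes no time and is no camera call; for the wrist camera it gives the pose at the moment of the call.
- robot.sign_off(): hands the job in, once; it reports no verdict.
Trained networks look in the newest picture that a camera, given by its name, has taken for a name from the list of things; names that differ only in an ending like _2 or _b are one class to them, and where a whole thing is asked for, a point or a joint stands for the part that bears it (a point fixed in the world has none). Each returns a list of dicts, best first, with "confidence" (0 to 1); they miss things now and then, are a little off and sometimes report something else, mostly with a low value. They report only what shows in the picture. A call takes as long as a camera call. They do not tell look-alikes from the thing itself.
- spot_in(camera, thing): "xy" ([column, row] as shares, 0 to 1, of the picture: columns of its width, rows of its height, amid what is visible of it).
- place_of(camera, thing): "xy" ([column, row] as shares, 0 to 1, of the picture: columns of its width, rows of its height: a listed point, or the origin of a listed thing).
The state is a dict: "time": time; "joints": joint angles; "qvel": joint speeds; "joint_torque": joint torques, N m; "ee_pos": TCP position; "ee_rot": TCP orientation; "ft_force": force on the tool from outside, world axes, zero at the start; "ft_torque": the same for the moment, N m; "opening": finger opening in m.
Only numpy, scipy, OpenCV 4.12 (cv2) and the standard library are available. Lean on these libraries where they do the work, as an engineer would, in place of code of your own. Each camera call takes 0.05 s, during which the arm holds its last target. There are 200 camera calls.

## Working session

There is one attempt and no reset: what is moved stays moved. The work goes in short steps, Python scripts to look and compute and a shell command to move; the robot and the scene stay as the last step left them, time stands still between calls to the robot, and variables do not carry over. Pictures are saved under pics/ and viewed, about 8 in all and at most 12, crops included, and the job is handed in when it is done.

```bash
mkdir -p pics; ls; python3 - <<'E'
from cell import robot,vision,spot_in,place_of
import cv2,numpy as np
s=robot.read_state();print(s['time'],s['ee_pos'],s['ee_rot'],s['opening'])
for c in("top","side"):
    p,d=vision.snapshot(c);cv2.imwrite(f"pics/{c}1.png",p[:,:,::-1]);np.savez(f"{c}1.npz",p=p,d=d)
    i=vision.camera_info(c);print(c,i)
    for t in("plate","reader","ledge","gauze_roll","amber_vial"):
        print(t,[(np.round(np.array(r['xy'])*[640,480]),round(r['confidence'],2)) for r in place_of(c,t)[:4]])
E
```

```text
pics
0.0 [0.11634945 0.51119696 0.21417239] [ 1.11640921e-01  9.93748129e-01 -9.74793228e-04 -1.03305305e-04] 0.08521423003841622
top {'K': array([[511.64644973,   0.        , 317.30209136],
       [  0.        , 511.64644973, 234.70636379],
       [  0.        ,   0.        ,   1.        ]]), 'T': array([[ 0.04706592,  0.97611109, -0.21211305,  0.28295852],
       [-0.99888245,  0.04507396, -0.01421946,  0.36637466],
       [-0.004319  ,  0.21254525,  0.97714168,  1.08190781],
       [ 0.        ,  0.        ,  0.        ,  1.        ]])}
plate [(array([361., 310.]), 0.88), (array([188., 227.]), 0.57)]
reader [(array([452., 223.]), 0.59)]
ledge [(array([363., 232.]), 0.55)]
gauze_roll [(array([311., 286.]), 0.78)]
amber_vial [(array([271., 233.]), 0.5)]
side {'K': array([[577.18778983,   0.        , 311.01839104],
       [  0.        , 577.18778983, 241.82860163],
       [  0.        ,   0.        ,   1.        ]]), 'T': array([[ 0.94205694,  0.22428602, -0.24944842,  0.19880801],
       [-0.33524257,  0.60313382, -0.72376931, -0.46444202],
       [-0.01188056,  0.76545763,  0.64337662,  0.81117639],
       [ 0.        ,  0.        ,  0.        ,  1.        ]])}
plate [(array([348., 279.]), 0.94), (array([267., 314.]), 0.93), (array([282., 188.]), 0.73)]
reader [(array([403., 356.]), 0.91), (array([341., 288.]), 0.68)]
ledge [(array([344., 287.]), 0.6)]
gauze_roll [(array([381., 252.]), 0.29)]
amber_vial [(array([306., 236.]), 0.85), (array([380., 255.]), 0.58)]
```

View pics/top1.png

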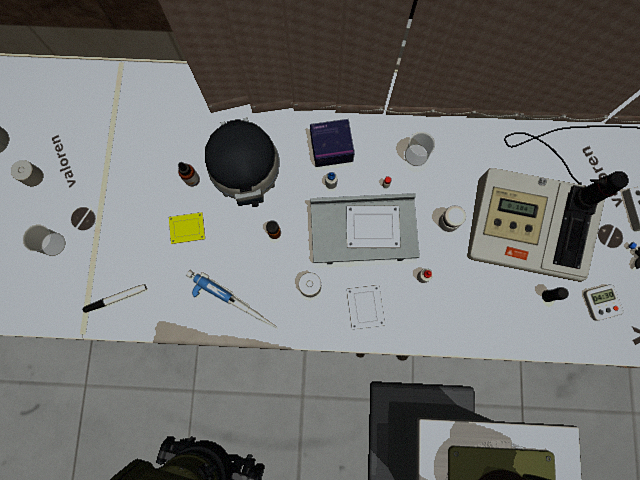

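View pics/side1.png

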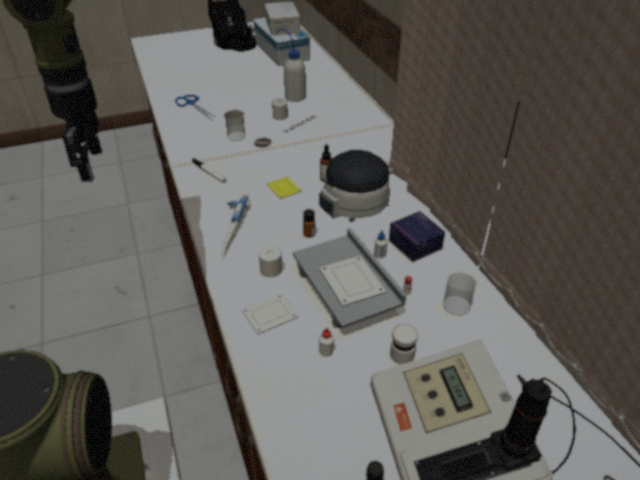

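The top view shows three candidates for the plate:
- White, on the ledge, at about (372,227).
- Smaller white, on the table, at (365,307).
- Yellow, at (187,228).

The one on the ledge fits: it is white, the larger of the two white ones, and on the ledge. The reader with its black band stands at (452,217), beyond the ledge's right (-y) end. I'll confirm with a crop and measure.

```bash
cat > h.py <<'E'
import numpy as np,cv2
from cell import robot,vision,spot_in,place_of
def cloud(d,info):
    K,T=info['K'],info['T'];v,u=np.mgrid[:480,:640]
    P=np.stack([(u-K[0,2])/K[0,0]*d,-(v-K[1,2])/K[1,1]*d,-d],-1)
    return P@T[:3,:3].T+T[:3,3]
def atz(uv,z,info):
    K,T=info['K'],info['T'];uv=np.atleast_2d(uv).astype(float)
    r=np.stack([(uv[:,0]-K[0,2])/K[0,0],-(uv[:,1]-K[1,2])/K[1,1],-np.ones(len(uv))],-1)@T[:3,:3].T
    return T[:3,3]+r*((z-T[2,3])/r[:,2])[:,None]
def white_rect(p,box,z,info):
    u0,v0,u1,v1=box
    c=p[v0:v1,u0:u1];k=8;c=cv2.resize(c,None,fx=k,fy=k,interpolation=cv2.INTER_CUBIC)
    g=c.min(2);t,m=cv2.threshold(g,0,255,cv2.THRESH_OTSU)
    cs,_=cv2.findContours(m,cv2.RETR_EXTERNAL,cv2.CHAIN_APPROX_NONE)
    c=max(cs,key=cv2.contourArea)[:,0]
    uv=(c+.5)/k-.5+[u0,v0]
    W=atz(uv,z,info)[:,:2]
    return cv2.minAreaRect((W*1000).astype(np.float32)),t,W
E
python3 - <<'E'
from h import *
z=np.load('top1.npz');p,d=z['p'],z['d'];i=vision.camera_info('top')
C=cloud(d,i)
print('zs',C[227,372],C[227,330],C[330,420])
r,t,W=white_rect(p,(338,203,408,252),.046,i);print('plate',r,t)
h=C[...,2];sub=np.zeros((480,640),bool);sub[185:272,300:428]=1
m=sub&(abs(h-C[227,330,2])<.009)
Q=(C[m][:,:2]*1000).astype(np.float32);print('ledge',cv2.minAreaRect(Q),np.median(h[m]),m.sum())
f=sub&(h>.052)&(h<.07);Q=C[f][:,:2]
print('fence',f.sum(),Q.min(0),Q.max(0),np.polyfit(Q[:,1],Q[:,0],1))
for n,(u,v) in dict(reader=(452,214),gauze=(309,284),dr1=(427,273),amber=(273,229),dr2=(331,178),vr=(387,181)).items():
    w=np.zeros((480,640),bool);w[v-18:v+19,u-18:u+19]=1
    w&=(h>.025)&(h<.09);q=C[w];print(n,w.sum(),np.round(q.min(0),3),np.round(q.max(0),3))
cv2.imwrite('pics/crop1.png',cv2.resize(p[170:330,290:480,::-1],None,fx=4,fy=3.7,interpolation=cv2.INTER_CUBIC)[:600])
E
```

```text
zs [0.52965379 0.2686019  0.04510056] [0.52679502 0.35579518 0.04012778] [0.32521534 0.15948042 0.00042255]
plate ((531.8839111328125, 267.24578857421875), (87.52906036376953, 110.54448699951172), 2.6498477458953857) 148.0
ledge ((509.9708557128906, 276.30841064453125), (157.75819396972656, 233.00186157226562), 5.509551048278809) 0.04075251629887122 6288
fence 434 [0.441008   0.15620751] [0.60478984 0.40006827] [-0.07147299  0.60958962]
reader 438 [0.537 0.079 0.026] [0.579 0.121 0.068]
gauze 425 [0.383 0.371 0.026] [0.429 0.414 0.054]
dr1 170 [0.424 0.142 0.026] [0.476 0.191 0.063]
amber 179 [0.505 0.461 0.025] [0.531 0.487 0.067]
dr2 181 [0.59  0.319 0.025] [0.681 0.394 0.066]
vr 250 [0.587 0.2   0.025] [0.645 0.278 0.064]
```

View pics/crop1.png

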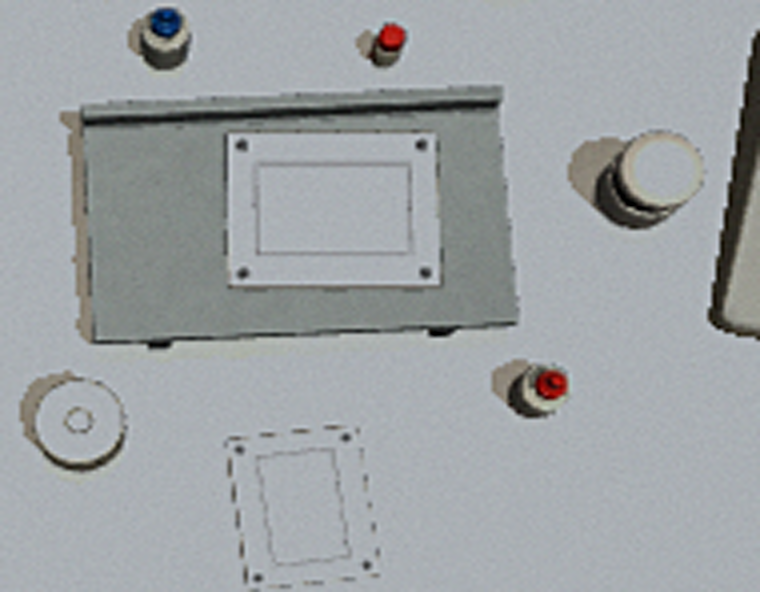

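The crop confirms the plate: the solid white plate on the ledge at (372,227), clearly larger than the white one on the table at (365,307). The reader at (452,217) stands beyond the -y end. Next I'll fit the ledge frame.

```bash
cat >> h.py <<'E'
def ledge_fit(p,i,show=True):
    # front edge & ends of the ledge from the saturation-free grey/white boundary
    g=cv2.GaussianBlur(p,(3,3),0).astype(float).mean(2)
    out=[]
    for u in list(range(322,338))+list(range(345,395))+list(range(405,415)):  # front edge: strongest step going down
        col=g[250:270,u];dv=np.diff(col);k=np.argmax(dv);out.append((u,250+k+.5))
    return np.array(out)
E
python3 - <<'E'
from h import *
z=np.load('top1.npz');p,d=z['p'],z['d'];i=vision.camera_info('top')
crop=lambda x,y:(290+x/4-.4,170+y/3.7-.4)
# hand read corners at ledge top z=.04: front-left, front-right; fence top z=.058: back-left? front-left, back-right
F=atz([crop(93,342),crop(518,324)],.04,i);print('front',F)
B=atz([crop(82,108),crop(502,86)],.058,i);print('fence top back',B)
G=atz([crop(84,122),crop(500,101)],.058,i);print('fence top front',G)
for A in(F,B,G): print(np.degrees(np.arctan2(-(A[0]-A[1])[0],(A[0]-A[1])[1])),np.linalg.norm((A[0]-A[1])[:2]))
ed=ledge_fit(p,i);W=atz(ed,.04,i);
for _ in range(4):
    c=np.polyfit(W[:,1],W[:,0],1);e=W[:,0]-np.polyval(c,W[:,1]);W=W[abs(e)<max(.0015,1.5*np.median(abs(e)))]
print('front line',c,np.degrees(np.arctan(c[0])),len(W))
C=cloud(d,i);h=C[...,2]
# fence points: near the line
m=np.zeros_like(h,bool);m[185:215,305:425]=1;m&=(h>.053)&(h<.064);Q=C[m]
print('fence cloud',np.polyfit(Q[:,1],Q[:,0],1),Q[:,1].min(),Q[:,1].max(),np.std(Q[:,0]-np.polyval(np.polyfit(Q[:,1],Q[:,0],1),Q[:,1])),len(Q))
E
```

```text
front [[0.45115881 0.38798736 0.04      ]
 [0.47145854 0.16956735 0.04      ]]
fence top back [[0.58089876 0.39983681 0.058     ]
 [0.60377711 0.18194474 0.058     ]]
fence top front [[0.57279104 0.39839084 0.058     ]
 [0.5949383  0.18292538 0.058     ]]
5.3097597880389245 0.21936129966494528
5.9940105191885635 0.21908986604398045
5.868705700292321 0.21660071135400202
front line [-0.09345258  0.48550411] -5.338932128417453 67
fence cloud [-0.09623058  0.61750306] 0.18155489900072935 0.4000682703472128 0.0025450593708439555 422
```

```bash

python3 -m pendant '[-29,-4.75,0,0,0,0,50,-29,-4.75,0,0,0,0,50,-29,-4.75,0,0,0,0,50,-29,-4.75,0,0,0,0,50,-29,-4.75,0,0,0,0,50]' 20
python3 -m pendant '[-29,-4.75,0,0,0,0,50,-29,-4.75,0,0,0,0,50,-29,-4.75,0,0,0,0,50,-29,-4.75,0,0,0,0,50,-29,-4.75,0,0,0,0,50]'
python3 -m pendant '[-29,-4.75,0,0,0,0,50,-29,-4.75,0,0,0,0,50,-29,-4.75,0,0,0,0,50,-29,-4.75,0,0,0,0,50,-29,-4.75,0,0,0,0,50]'
python3 -m pendant '[0,0,0,0,0,0.125,50,0,0,0,0,0,0.125,50,0,0,0,0,0,0.125,50,0,0,0,0,0,0.125,50,0,0,0,0,0,0.125,50]'
python3 -m pendant '[0,0,0,0,0,0.125,50,0,0,0,0,0,0.125,50,0,0,0,0,0,0.125,50,0,0,0,0,0,0.125,50,0,0,0,0,0,0.125,50]'
```

```text
time: 1.1
ee_pos: [0.2536, 0.4561, 0.2151]
ee_rot: [0.112, 0.994, 0.0, 0.0]
ft_force: [-0.0, -1.0, -0.9]
opening: 0.0502
time: 1.6
ee_pos: [0.3899, 0.4007, 0.2151]
ee_rot: [0.112, 0.994, 0.0, 0.0]
ft_force: [0.2, -0.5, 0.2]
opening: 0.0501
time: 2.1
ee_pos: [0.526, 0.3453, 0.215]
ee_rot: [0.112, 0.994, 0.0, -0.0]
ft_force: [0.7, 0.7, 0.5]
opening: 0.0499
time: 2.6
ee_pos: [0.5249, 0.3458, 0.2149]
ee_rot: [0.414, 0.91, -0.0, -0.0]
ft_force: [-0.9, 0.3, -0.4]
opening: 0.05
time: 3.1
ee_pos: [0.5248, 0.3459, 0.2149]
ee_rot: [0.674, 0.739, -0.0, -0.0]
ft_force: [-0.6, 0.8, 0.0]
opening: 0.0501
```

```bash

python3 -m pendant '[0,0,30,0,0,0,50,0,0,30,0,0,0,50,0,0,30,0,0,0,50,0,0,30,0,0,0,50,0,0,28,0,0,0,50]'
python3 -m pendant '[0,0,0,0,0,0,50,0,0,0,0,0,0,50,0,0,0,0,0,0,50,0,0,0,0,0,0,50,0,0,0,0,0,0,50]'
python3 - <<'E'
from h import *
p,d=vision.snapshot('wrist');cv2.imwrite('pics/w1.png',p[:,:,::-1])
p,d=vision.snapshot('side');cv2.imwrite('pics/s2.png',cv2.resize(p[200:360,240:440,::-1],None,fx=3.9,fy=3.7,interpolation=cv2.INTER_CUBIC)[:600])
p,d=vision.snapshot('top')
E
```

```text
time: 3.6
ee_pos: [0.5246, 0.3458, 0.0657]
ee_rot: [0.672, 0.741, -0.0, -0.0]
ft_force: [0.6, 0.1, 0.1]
opening: 0.0499
time: 4.1
ee_pos: [0.5258, 0.3465, 0.0686]
ee_rot: [0.672, 0.741, 0.001, 0.0]
ft_force: [0.3, 0.3, -0.6]
opening: 0.0499
```

View pics/w1.png

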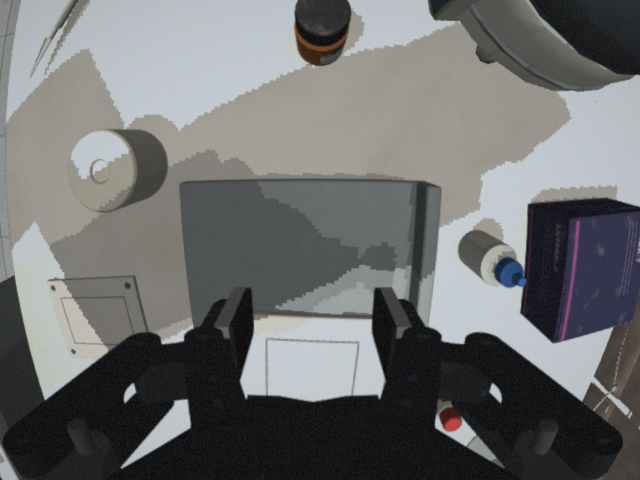

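View pics/s2.png

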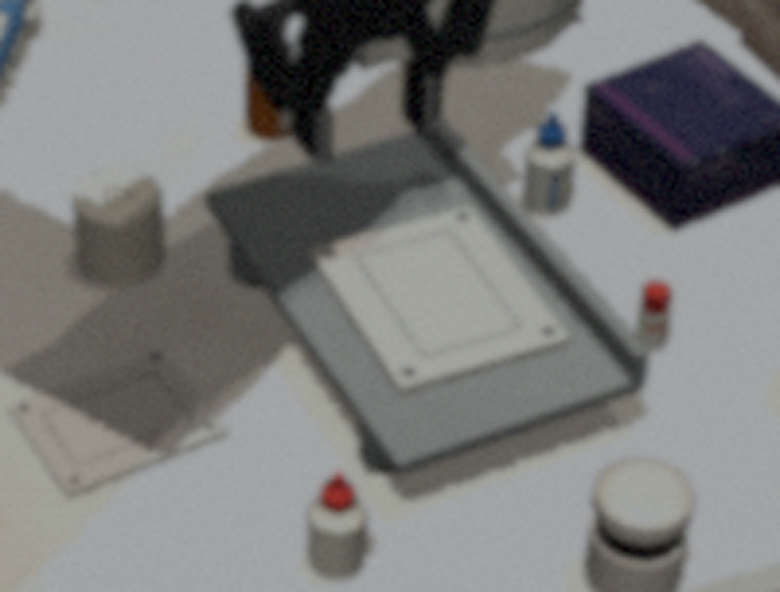

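The wrist view shows the fingers beyond the plate's +y edge (row 315), over bare ledge, with the fence right of the right pad (column 425). The side crop agrees: nothing is touched and there is clearance to the fence. Next I'll probe down for the ledge surface.

```bash

python3 -m pendant '[0,0,2,0,0,0,50,0,0,2,0,0,0,50,0,0,2,0,0,0,50,0,0,0,0,0,0,50,0,0,0,0,0,0,50]'
python3 -m pendant '[0,0,1,0,0,0,50,0,0,1,0,0,0,50,0,0,1,0,0,0,50,0,0,0,0,0,0,50,0,0,0,0,0,0,50]'
python3 -m pendant '[0,0,1,0,0,0,50,0,0,1,0,0,0,50,0,0,0,0,0,0,50,0,0,0,0,0,0,50,0,0,0,0,0,0,50]'
```

```text
time: 4.75
ee_pos: [0.5247, 0.3458, 0.0608]
ee_rot: [0.672, 0.741, -0.0, -0.0]
ft_force: [-0.2, 0.4, -0.1]
opening: 0.0496
time: 5.25
ee_pos: [0.5248, 0.3459, 0.058]
ee_rot: [0.672, 0.741, -0.0, -0.0]
ft_force: [0.1, -0.5, -0.1]
opening: 0.0504
time: 5.75
ee_pos: [0.5249, 0.3459, 0.056]
ee_rot: [0.672, 0.741, 0.0, 0.0]
ft_force: [-0.9, 0.5, 0.4]
opening: 0.0498
```

```bash

for k in 1; do python3 -m pendant '[0,0,1,0,0,0,50,0,0,0,0,0,0,50,0,0,0,0,0,0,50,0,0,0,0,0,0,50,0,0,0,0,0,0,50]'; done
python3 -m pendant '[0,0,1,0,0,0,50,0,0,0,0,0,0,50,0,0,0,0,0,0,50,0,0,0,0,0,0,50,0,0,0,0,0,0,50]'
python3 - <<'E'
from h import *
p,d=vision.snapshot('side');cv2.imwrite('pics/s3.png',cv2.resize(p[215:275,290:370,::-1],None,fx=8,fy=8,interpolation=cv2.INTER_CUBIC))
E
```

```text
time: 6.25
ee_pos: [0.5248, 0.3459, 0.055]
ee_rot: [0.672, 0.741, -0.0, -0.0]
ft_force: [0.3, 0.9, 0.5]
opening: 0.0503
time: 6.75
ee_pos: [0.5249, 0.3459, 0.054]
ee_rot: [0.672, 0.741, 0.0, 0.0]
ft_force: [-0.1, -0.0, -0.0]
opening: 0.05
```

View pics/s3.png

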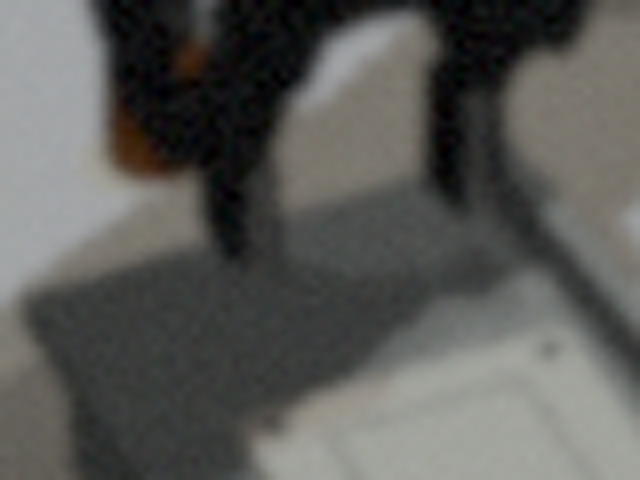

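The fingers stand on or near the ledge around (235,255) and (465,205) in this crop. There is no contact force yet, so I'll keep probing.

```bash

python3 -m pendant '[0,0,0.7,0,0,0,50,0,0,0,0,0,0,50,0,0,0,0,0,0,50,0,0,0.7,0,0,0,50,0,0,0,0,0,0,50]'
python3 -m pendant '[0,0,0,0,0,0,50,0,0,0,0,0,0,50,0,0,0.7,0,0,0,50,0,0,0,0,0,0,50,0,0,0,0,0,0,50]'
```

```text
time: 7.3
ee_pos: [0.5248, 0.3458, 0.0525]
ee_rot: [0.672, 0.741, -0.0, -0.0]
ft_force: [-0.9, 0.0, -0.2]
opening: 0.0502
time: 7.8
ee_pos: [0.5248, 0.3459, 0.0519]
ee_rot: [0.672, 0.741, -0.0, 0.0]
ft_force: [-0.5, 0.8, 0.4]
opening: 0.0499
```

```bash

python3 -m pendant '[0,0,0.7,0,0,0,50,0,0,0,0,0,0,50,0,0,0,0,0,0,50,0,0,0,0,0,0,50,0,0,0,0,0,0,50]'
python3 -m pendant '[0,0,0.7,0,0,0,50,0,0,0,0,0,0,50,0,0,0,0,0,0,50,0,0,0,0,0,0,50,0,0,0,0,0,0,50]'
python3 -m pendant '[0,0,0.7,0,0,0,50,0,0,0,0,0,0,50,0,0,0,0,0,0,50,0,0,0,0,0,0,50,0,0,0,0,0,0,50]'
```

```text
time: 8.3
ee_pos: [0.5249, 0.3459, 0.0512]
ee_rot: [0.672, 0.741, -0.0, 0.0]
ft_force: [0.2, 0.5, 0.6]
opening: 0.0498
time: 8.8
ee_pos: [0.5249, 0.3459, 0.0505]
ee_rot: [0.672, 0.741, 0.0, 0.0]
ft_force: [-0.2, -0.6, 0.1]
opening: 0.0501
time: 9.3
ee_pos: [0.5249, 0.3459, 0.0498]
ee_rot: [0.672, 0.741, -0.0, 0.0]
ft_force: [-0.1, 0.2, 0.1]
opening: 0.05
```

```bash

python3 -m pendant '[0,0,0.7,0,0,0,50,0,0,0,0,0,0,50,0,0,0,0,0,0,50,0,0,0,0,0,0,50,0,0,0,0,0,0,50]'
python3 -m pendant '[0,0,0.7,0,0,0,50,0,0,0,0,0,0,50,0,0,0,0,0,0,50,0,0,0,0,0,0,50,0,0,0,0,0,0,50]'
python3 - <<'E'
from h import *
s=robot.read_state();print(s['ee_pos'],s['ft_force'])
i=vision.camera_info('wrist');p,d=vision.snapshot('wrist')
K,T=i['K'],i['T'];v,u=np.mgrid[:480,:640]
x=(u-K[0,2])/K[0,0];y=(v-K[1,2])/K[1,1];r=np.hypot(x,y)+1e-9
t=np.tan(np.minimum(r,1.4))/r
P=np.stack([x*t*d,-y*t*d,-d],-1)@T[:3,:3].T+T[:3,3]
np.savez('w2.npz',P=P,p=p)
print(i['K'])
for q in[(215,230),(400,300),(240,250),(290,250),(290,300),(310,360),(375,300),(300,235),(295,385)]: print(q,np.round(P[q],4))
E
```

```text
time: 9.8
ee_pos: [0.5248, 0.3459, 0.0491]
ee_rot: [0.672, 0.741, 0.0, -0.0]
ft_force: [0.4, 0.5, 0.8]
opening: 0.0501
time: 10.3
ee_pos: [0.5249, 0.3459, 0.0484]
ee_rot: [0.672, 0.741, 0.0, -0.0]
ft_force: [0.7, -0.2, 0.2]
opening: 0.05
[0.5248645  0.34589935 0.04839664] [ 0.71276277 -0.24877507  0.18598026]
[[371.64829954   0.         312.34512123]
 [  0.         371.64829954 241.89841939]
 [  0.           0.           1.        ]]
(215, 230) [0.4844 0.3774 0.0403]
(400, 300) [0.5219 0.3568 0.139 ]
(240, 250) [0.5192 0.4136 0.2074]
(290, 250) [0.4999 0.354  0.0704]
(290, 300) [0.5202 0.3432 0.0396]
(310, 360) [0.5508 0.3356 0.0409]
(375, 300) [0.5242 0.2967 0.0455]
(300, 235) [0.4965 0.3556 0.0848]
(295, 385) [0.5522 0.3606 0.0793]
```

```bash

python3 -m pendant '[0,0,0.7,0,0,0,50,0,0,0,0,0,0,50,0,0,0,0,0,0,50,0,0,0,0,0,0,50,0,0,0,0,0,0,50]'
python3 -m pendant '[0,0,0.7,0,0,0,50,0,0,0,0,0,0,50,0,0,0,0,0,0,50,0,0,0,0,0,0,50,0,0,0,0,0,0,50]'
```

```text
time: 10.85
ee_pos: [0.5249, 0.3459, 0.0477]
ee_rot: [0.672, 0.741, -0.0, 0.0]
ft_force: [0.4, 0.9, -0.4]
opening: 0.0499
time: 11.35
ee_pos: [0.5249, 0.3459, 0.047]
ee_rot: [0.672, 0.741, 0.0, 0.0]
ft_force: [0.1, 1.0, -0.2]
opening: 0.0502
```

```bash

python3 -m pendant '[-5,0,0,0,0,0,50,-5,0,0,0,0,0,50,-5,0,0,0,0,0,50,-5,0,0,0,0,0,50,-5,0,0,0,0,0,50]'
python3 -m pendant '[-5,0,0,0,0,0,50,-5,0,0,0,0,0,50,-5,0,0,0,0,0,50,0,0,0,0,0,0,50,0,0,0,0,0,0,50]'
python3 - <<'E'
from h import *
i=vision.camera_info('top')
p,d=vision.snapshot('top');cv2.imwrite('pics/t2.png',cv2.resize(p[180:270,300:430,::-1],None,fx=6,fy=6,interpolation=cv2.INTER_CUBIC))
p,d=vision.snapshot('side');cv2.imwrite('pics/s4.png',cv2.resize(p[215:335,290:420,::-1],None,fx=5,fy=5,interpolation=cv2.INTER_CUBIC))
E
```

```text
time: 11.85
ee_pos: [0.5273, 0.3204, 0.047]
ee_rot: [0.672, 0.74, -0.0, 0.0]
ft_force: [-1.1, -0.3, 0.2]
opening: 0.0501
time: 12.35
ee_pos: [0.5288, 0.306, 0.047]
ee_rot: [0.672, 0.74, 0.0, -0.0]
ft_force: [-0.3, 0.6, -0.5]
opening: 0.0496
```

View pics/s4.png

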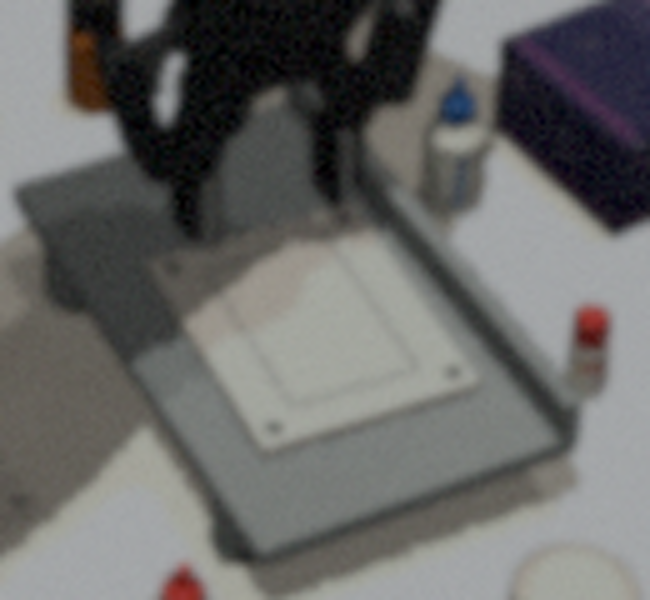

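The fingers abut the plate's +y edge, and the plate is flat on the ledge. I'll read the near (-y) corners at about (265,450) and (480,380) in the crop to check it really moved.

```bash
cat >> h.py <<'E'
def led(W):
    a=np.radians(5.5);D=(np.atleast_2d(W)[:,:2]-[.5225,.2847])*1000
    return np.c_[D@[np.cos(a),np.sin(a)],D@[-np.sin(a),np.cos(a)]].round(1)
E
python3 - <<'E'
from h import *
i=vision.camera_info('side')
f=lambda x,y:(290+x/5-.4,215+y/5-.4)
print('plate -y corners',led(atz([f(265,452),f(482,380)],.045,i)),'+y corners',led(atz([f(150,258),f(370,215)],.045,i)))
print('ledge -y front/back corner',led(atz([f(258,556)],.04,i)),led(atz([f(572,415)],.058,i)))
print('tcp',led(robot.read_state()['ee_pos']))
E
```

```text
plate -y corners [[-39.8 -72.5]
 [ 50.4 -74.9]] +y corners [[-32.1  40.1]
 [ 57.9  24.7]]
ledge -y front/back corner [[ -63.1 -112.2]] [[  63.  -115.4]]
tcp [[ 8.3 20.9]]
```

View pics/t2.png

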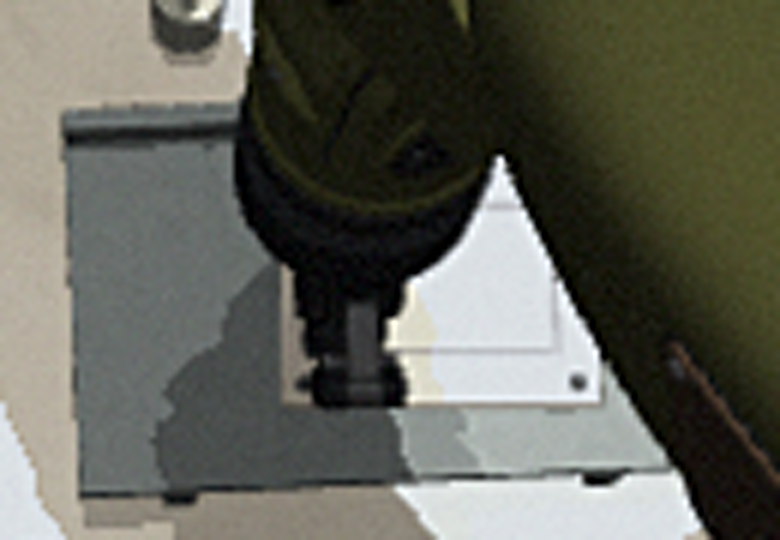

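```bash
python3 - <<'E'
from h import *
i=vision.camera_info('side');z=np.load('side1.npz');p0=z['p']
p1,d=vision.snapshot('side')
a=p0[215:335,290:420];b=p1[215:335,290:420]
# match the -y end template of the plate between pictures
f=lambda x,y:(290+x/5-.4,215+y/5-.4)
g0=cv2.cvtColor(p0,cv2.COLOR_RGB2GRAY);g1=cv2.cvtColor(p1,cv2.COLOR_RGB2GRAY)
t=g1[285:312,332:395]
m=cv2.matchTemplate(g0,t,cv2.TM_CCOEFF_NORMED)[250:320,300:360];k=np.unravel_index(m.argmax(),m.shape);print('now',(332,285),'start',(300+k[1],250+k[0]),m.max())
E
```

```text
now (332, 285) start (np.int64(332), np.int64(285)) 0.9961467
```

The plate has not moved. The top crop shows the fingers standing over it: plate edge at column 282, finger at 320–400. So the tips are higher than I assumed. I'll back out and probe down until I get real contact with the ledge.

```bash

python3 -m pendant '[0,0,-4,0,0,0,50,10,0,0,0,0,0,50,10,0,0,0,0,0,50,10,0,0,0,0,0,50,10,0,0,0,0,0,50]'
python3 -m pendant '[0,0,4,0,0,0,50,0,0,1,0,0,0,50,0,0,0,0,0,0,50,0,0,0,0,0,0,50,0,0,0,0,0,0,50]'
python3 -m pendant '[0,0,1,0,0,0,50,0,0,0,0,0,0,50,0,0,0,0,0,0,50,0,0,0,0,0,0,50,0,0,0,0,0,0,50]'
python3 -m pendant '[0,0,1,0,0,0,50,0,0,0,0,0,0,50,0,0,0,0,0,0,50,0,0,0,0,0,0,50,0,0,0,0,0,0,50]'
```

```text
time: 13.0
ee_pos: [0.5247, 0.3472, 0.0509]
ee_rot: [0.672, 0.741, 0.0, -0.0]
ft_force: [-0.6, -0.5, -0.3]
opening: 0.0501
time: 13.5
ee_pos: [0.5249, 0.3455, 0.0461]
ee_rot: [0.672, 0.74, -0.0, 0.0]
ft_force: [-0.1, 0.7, 0.4]
opening: 0.0498
time: 14.0
ee_pos: [0.5249, 0.3459, 0.045]
ee_rot: [0.672, 0.741, 0.0, 0.0]
ft_force: [-0.3, -0.6, 0.4]
opening: 0.05
time: 14.5
ee_pos: [0.5249, 0.3459, 0.044]
ee_rot: [0.672, 0.741, 0.0, 0.0]
ft_force: [0.0, 0.2, 0.4]
opening: 0.0502
```

```bash

python3 -m pendant '[0,0,1,0,0,0,50,0,0,0,0,0,0,50,0,0,0,0,0,0,50,0,0,0,0,0,0,50,0,0,0,0,0,0,50]'
python3 -m pendant '[0,0,1,0,0,0,50,0,0,0,0,0,0,50,0,0,0,0,0,0,50,0,0,0,0,0,0,50,0,0,0,0,0,0,50]'
python3 -m pendant '[0,0,1,0,0,0,50,0,0,0,0,0,0,50,0,0,0,0,0,0,50,0,0,0,0,0,0,50,0,0,0,0,0,0,50]'
```

```text
time: 15.0
ee_pos: [0.5249, 0.3459, 0.043]
ee_rot: [0.672, 0.741, 0.0, 0.0]
ft_force: [-0.7, -0.3, -0.3]
opening: 0.0501
time: 15.5
ee_pos: [0.5249, 0.3459, 0.042]
ee_rot: [0.672, 0.741, 0.0, -0.0]
ft_force: [-0.7, -0.1, -0.6]
opening: 0.0498
time: 16.0
ee_pos: [0.5249, 0.3459, 0.041]
ee_rot: [0.672, 0.741, 0.0, 0.0]
ft_force: [-0.4, 0.3, 0.2]
opening: 0.0505
```

```bash
cat >> h.py <<'E'
def wcloud():
    i=vision.camera_info('wrist');p,d=vision.snapshot('wrist')
    K,T=i['K'],i['T'];v,u=np.mgrid[:480,:640]
    x=(u-K[0,2])/K[0,0];y=(v-K[1,2])/K[1,1];r=np.hypot(x,y)+1e-9
    t=np.tan(np.minimum(r,1.4))/r
    return p,d,np.stack([x*t*d,-y*t*d,-d],-1)@T[:3,:3].T+T[:3,3]
E
python3 - <<'E'
from h import *
s=robot.read_state();print(s['ee_pos'],s['joint_torque'])
p,d,P=wcloud();cv2.imwrite('pics/w3.png',cv2.resize(p[250:410,180:460,::-1],None,fx=2.8,fy=3.6,interpolation=cv2.INTER_CUBIC))
for c in(225,235,245,250,375,380,390,400):
    print(c,[(r,*np.round(P[r,c]*1000).astype(int),int(p[r,c].mean())) for r in range(276,400,12)])
E
```

```text
[0.52488123 0.3458876  0.04103883] [ 6.38661513e-04 -5.29849505e+01  2.23298103e+01  2.14267420e-03
  4.86686940e-05  8.40561967e-06]
225 [(276, np.int64(485), np.int64(350), np.int64(40), 86), (288, np.int64(485), np.int64(344), np.int64(40), 86), (300, np.int64(491), np.int64(351), np.int64(68), 19), (312, np.int64(495), np.int64(355), np.int64(88), 66), (324, np.int64(497), np.int64(355), np.int64(96), 65), (336, np.int64(497), np.int64(352), np.int64(98), 97), (348, np.int64(500), np.int64(357), np.int64(112), 23), (360, np.int64(503), np.int64(362), np.int64(125), 17), (372, np.int64(504), np.int64(362), np.int64(131), 25), (384, np.int64(505), np.int64(362), np.int64(135), 29), (396, np.int64(506), np.int64(363), np.int64(141), 20)]
235 [(276, np.int64(489), np.int64(350), np.int64(41), 85), (288, np.int64(494), np.int64(356), np.int64(66), 67), (300, np.int64(497), np.int64(356), np.int64(78), 69), (312, np.int64(498), np.int64(356), np.int64(87), 40), (324, np.int64(500), np.int64(356), np.int64(96), 18), (336, np.int64(500), np.int64(352), np.int64(96), 21), (348, np.int64(5
[... 3246 characters left out ...]
t64(366), np.int64(135), 16), (396, np.int64(540), np.int64(366), np.int64(139), 26)]
400 [(276, np.int64(566), np.int64(358), np.int64(41), 86), (288, np.int64(567), np.int64(352), np.int64(40), 88), (300, np.int64(560), np.int64(357), np.int64(68), 23), (312, np.int64(555), np.int64(361), np.int64(87), 66), (324, np.int64(552), np.int64(361), np.int64(97), 70), (336, np.int64(553), np.int64(358), np.int64(98), 98), (348, np.int64(549), np.int64(362), np.int64(113), 26), (360, np.int64(545), np.int64(366), np.int64(126), 20), (372, np.int64(544), np.int64(365), np.int64(130), 23), (384, np.int64(543), np.int64(366), np.int64(135), 22), (396, np.int64(542), np.int64(365), np.int64(139), 22)]
```

View pics/w3.png

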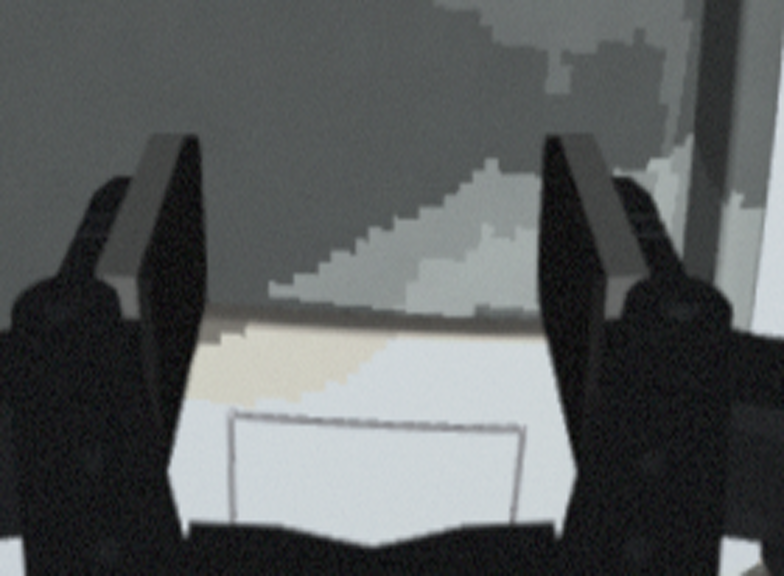

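This crop and the depth cloud show the pads' lower ends at z ≈ 0.062 while the reported TCP z is 0.041. At this opening the real tips are therefore about 21 mm above the reported TCP, which disagrees with the data sheet. Wrist depth puts the ledge at 0.040 and the plate at 0.046, which match, so I'll trust the cameras and probe on.

```bash

python3 -m pendant '[0,0,4,0,0,0,50,0,0,4,0,0,0,50,0,0,4,0,0,0,50,0,0,2,0,0,0,50,0,0,0,0,0,0,50]'
python3 -m pendant '[0,0,2,0,0,0,50,0,0,0,0,0,0,50,0,0,0,0,0,0,50,0,0,1,0,0,0,50,0,0,0,0,0,0,50]'
python3 - <<'E'
from h import *
p,d,P=wcloud();s=robot.read_state();print(s['ee_pos'],s['ft_force'])
for c in range(225,262,4):
    print(c,[int(round(P[r,c,2]*1000)) for r in range(272,330,5)])
for c in range(365,400,4):
    print(c,[int(round(P[r,c,2]*1000)) for r in range(272,330,5)])
E
```

```text
time: 16.55
ee_pos: [0.5244, 0.3456, 0.0264]
ee_rot: [0.672, 0.741, -0.001, -0.0]
ft_force: [0.6, 0.1, 1.7]
opening: 0.0501
time: 17.05
ee_pos: [0.5248, 0.3459, 0.024]
ee_rot: [0.672, 0.741, 0.0, 0.0]
ft_force: [0.0, -0.3, 0.4]
opening: 0.0498
[0.52482736 0.34585054 0.02400338] [ 0.0718748  -0.04168195  0.04939147]
225 [40, 40, 40, 39, 40, 40, 62, 65, 70, 74, 78, 82]
229 [40, 39, 40, 40, 40, 58, 62, 66, 70, 75, 78, 80]
233 [40, 41, 40, 39, 53, 58, 62, 66, 70, 74, 78, 81]
237 [41, 40, 40, 48, 51, 58, 63, 66, 70, 74, 183, 75]
241 [41, 41, 39, 47, 52, 57, 62, 66, 67, 68, 68, 69]
245 [40, 40, 39, 48, 52, 58, 58, 59, 60, 60, 61, 60]
249 [40, 39, 39, 47, 49, 50, 49, 183, 50, 53, 55, 54]
253 [40, 41, 40, 39, 40, 39, 39, 39, 43, 44, 44, 45]
257 [40, 40, 40, 40, 41, 40, 40, 39, 40, 39, 40, 40]
261 [39, 40, 40, 40, 40, 40, 40, 39, 41, 41, 40, 40]
365 [40, 39, 40, 39, 40, 41, 40, 40, 40, 41, 40, 39]
369 [40, 40, 41, 39, 40, 39, 41, 38, 40, 40, 41, 41]
373 [40, 40, 39, 40, 45, 44, 45, 46, 46, 46, 48, 48]
377 [40, 40, 40, 46, 52, 52, 52, 55, 55, 56, 57, 56]
381 [39, 40, 39, 47, 53, 58, 60, 61, 61, 61, 64, 65]
385 [41, 40, 40, 47, 183, 57, 62, 66, 70, 69, 69, 70]
389 [40, 40, 40, 48, 53, 57, 63, 66, 71, 73, 77, 76]
393 [41, 40, 40, 41, 53, 58, 63, 66, 71, 75, 77, 81]
397 [39, 41, 40, 40, 40, 40, 63, 65, 71, 183, 78, 81]
```

```bash

python3 -m pendant '[0,0,1,0,0,0,50,0,0,0,0,0,0,50,0,0,0,0,0,0,50,0,0,0,0,0,0,50,0,0,0,0,0,0,50]'
python3 -m pendant '[0,0,1,0,0,0,50,0,0,0,0,0,0,50,0,0,0,0,0,0,50,0,0,0,0,0,0,50,0,0,0,0,0,0,50]'
python3 -m pendant '[0,0,0.7,0,0,0,50,0,0,0,0,0,0,50,0,0,0,0,0,0,50,0,0,0,0,0,0,50,0,0,0,0,0,0,50]'
```

```text
time: 17.6
ee_pos: [0.5249, 0.3459, 0.023]
ee_rot: [0.672, 0.741, 0.0, 0.0]
ft_force: [-0.6, -0.7, 0.3]
opening: 0.0499
time: 18.1
ee_pos: [0.5249, 0.3459, 0.022]
ee_rot: [0.672, 0.741, 0.0, -0.0]
ft_force: [0.9, 0.9, -0.3]
opening: 0.0499
time: 18.6
ee_pos: [0.5248, 0.3459, 0.0213]
ee_rot: [0.672, 0.741, -0.0, -0.0]
ft_force: [-0.5, 0.5, 0.1]
opening: 0.0499
```

```bash

python3 -m pendant '[-5,0,0,0,0,0,50,-5,0,0,0,0,0,50,-5,0,0,0,0,0,50,-5,0,0,0,0,0,50,-5,0,0,0,0,0,50]'
python3 -m pendant '[-5,0,0,0,0,0,50,-5,0,0,0,0,0,50,-5,0,0,0,0,0,50,0,0,0,0,0,0,50,0,0,0,0,0,0,50]'
cat >> h.py <<'E'
def sideplate(z=.046):
    i=vision.camera_info('side');p,d=vision.snapshot('side');C=cloud(d,i)
    L=led(C.reshape(-1,3)).reshape(480,640,2);g=p.min(2).astype(int)
    return p,C,L,g
E
python3 - <<'E'
from h import *
p,C,L,g=sideplate()
h=C[...,2];m=(g>120)&(abs(h-.045)<.008)&(abs(L[...,0])<62)&(L[...,1]<60)&(L[...,1]>-170)
n,lab,st,_=cv2.connectedComponentsWithStats(m.astype(np.uint8));k=1+st[1:,4].argmax();mm=lab==k
v,u=np.nonzero(mm);W=atz(np.c_[u,v],.046,vision.camera_info('side'));l=led(W)
print(len(l),cv2.minAreaRect(l.astype(np.float32)),l.min(0),l.max(0),'tcp',led(robot.read_state()['ee_pos']))
E
```

```text
time: 19.1
ee_pos: [0.5273, 0.3205, 0.0213]
ee_rot: [0.672, 0.74, 0.0, -0.0]
ft_force: [0.3, -0.3, 0.4]
opening: 0.0503
time: 19.6
ee_pos: [0.5288, 0.3059, 0.0213]
ee_rot: [0.672, 0.74, 0.0, 0.0]
ft_force: [0.0, -0.4, -0.2]
opening: 0.0501
2007 ((10.628284454345703, -47.27405548095703), (93.00789642333984, 111.56376647949219), 0.08655142784118652) [ -35.8 -103.1] [57.2  8.5] tcp [[ 8.3 20.7]]
```

The plate moves and has squared itself against the fingers. I'll push another 47 mm.

```bash

python3 -m pendant '[-5,0,0,0,0,0,50,-5,0,0,0,0,0,50,-5,0,0,0,0,0,50,-5,0,0,0,0,0,50,-5,0,0,0,0,0,50]'
python3 -m pendant '[-5,0,0,0,0,0,50,-5,0,0,0,0,0,50,-5,0,0,0,0,0,50,-5,0,0,0,0,0,50,-2,0,0,0,0,0,50]'
python3 -m pendant '[0,0,0,0,0,0,50,4,0,0,0,0,0,50,5,0,0,0,0,0,50,0,0,-20,0,0,0,50,0,0,-40,0,0,0,50]'
python3 - <<'E'
from h import *
p,C,L,g=sideplate();i=vision.camera_info('side')
cv2.imwrite('pics/s5.png',cv2.resize(p[215:365,280:440,::-1],None,fx=5,fy=4,interpolation=cv2.INTER_CUBIC))
h=C[...,2];m=(g>120)&(abs(h-.045)<.008)&(abs(L[...,0])<62)&(L[...,1]<60)&(L[...,1]>-165)
n,lab,st,_=cv2.connectedComponentsWithStats(m.astype(np.uint8));k=1+st[1:,4].argmax();mm=lab==k
v,u=np.nonzero(mm);l=led(atz(np.c_[u,v],.046,i))
print(len(l),cv2.minAreaRect(l.astype(np.float32)),l.min(0),l.max(0),'tcp',led(robot.read_state()['ee_pos']))
z=np.load('top1.npz');C=cloud(z['d'],vision.camera_info('top'));h=C[...,2]
for n,(u,v) in dict(dr1=(427,273),reader=(452,217)).items():
    w=np.zeros((480,640),bool);w[v-12:v+13,u-12:u+13]=1;w&=(h>.03)&(h<.09);print(n,np.median(led(C[w]),0))
E
```

```text
time: 20.15
ee_pos: [0.5312, 0.2807, 0.0214]
ee_rot: [0.672, 0.741, 0.0, -0.0]
ft_force: [0.1, 0.7, 1.1]
opening: 0.0496
time: 20.65
ee_pos: [0.5333, 0.2587, 0.0213]
ee_rot: [0.672, 0.74, -0.0, 0.0]
ft_force: [-0.5, 0.4, 0.3]
opening: 0.0501
time: 21.15
ee_pos: [0.5294, 0.2676, 0.0786]
ee_rot: [0.672, 0.741, -0.004, -0.001]
ft_force: [0.8, -0.3, 0.4]
opening: 0.0502
2271 ((10.46783447265625, -88.23066711425781), (125.41433715820312, 92.87138366699219), 89.60211181640625) [ -35.9 -151.2] [ 57.  -25.8] tcp [[ 10.6 -15.6]]
dr1 [ -99.4 -119. ]
reader [  15.6 -183.9]
```

View pics/s5.png

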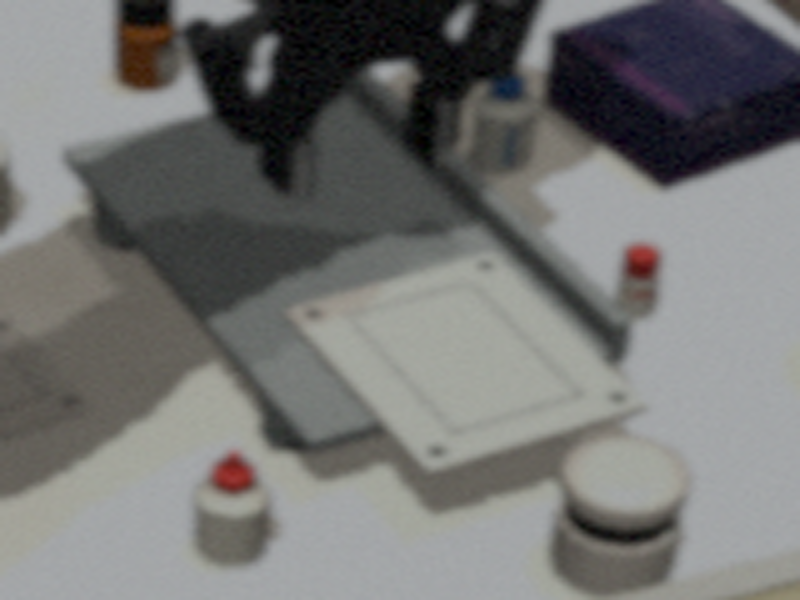

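The overhang is about 37 mm and the plate is square, about 7 mm short of the fence. Nothing was disturbed. The dropper bottle stands at ledge (-99,-119), clear of the next push. I'll raise the tool, turn 90° and get ready to push from the front.

```bash

python3 -m pendant '[0,0,-20,0,0,0,50,0,0,-20,0,0,-0.1,50,0,0,0,0,0,-0.14,50,0,0,0,0,0,-0.14,50,0,0,0,0,0,-0.14,50]'
python3 -m pendant '[0,0,0,0,0,-0.14,50,0,0,0,0,0,-0.14,50,0,0,0,0,0,-0.14,50,0,0,0,0,0,-0.14,50,0,0,0,0,0,-0.14,50]'
python3 -m pendant '[0,0,0,0,0,-0.14,50,0,0,0,0,0,-0.14,50,0,0,0,0,0,-0.0708,50,0,0,0,0,0,0,50,0,0,0,0,0,0,50]'
python3 -c "
from h import *
s=robot.read_state();print(led(s['ee_pos']),s['ee_rot'],2*np.degrees(np.arctan2(s['ee_rot'][1],s['ee_rot'][0])))"
```

```text
time: 21.7
ee_pos: [0.5326, 0.269, 0.1216]
ee_rot: [0.456, 0.89, 0.0, 0.0]
ft_force: [0.5, -0.2, 0.4]
opening: 0.0499
time: 22.2
ee_pos: [0.5324, 0.2689, 0.1213]
ee_rot: [0.123, 0.992, 0.0, 0.0]
ft_force: [0.1, 0.3, -0.2]
opening: 0.0497
time: 22.7
ee_pos: [0.5324, 0.2687, 0.1213]
ee_rot: [-0.048, 0.999, 0.0, 0.0]
ft_force: [0.2, -0.4, 0.1]
opening: 0.0501
[[  8.3 -16.9]] [-4.79513547e-02  9.98849669e-01  2.22704211e-05  7.27848625e-05] 185.49692843242863
```

```bash

python3 -m pendant '[13.2,-14.6,0,0,0,0,50,13.2,-14.6,0,0,0,0,50,13.2,-14.6,0,0,0,0,50,13.2,-14.6,0,0,0,0,50,13.2,-14.6,0,0,0,0,50]'
python3 -m pendant '[0,0,0,0,0,0,50,0,0,22,0,0,0,50,0,0,22,0,0,0,50,0,0,22,0,0,0,50,0,0,22,0,0,0,50]'
python3 -m pendant '[0,0,0,0,0,0,50,0,0,0,0,0,0,50,0,0,4,0,0,0,50,0,0,0,0,0,0,50,0,0,0,0,0,0,50]'
python3 - <<'E'
from h import *
s=robot.read_state();print(led(s['ee_pos']),s['ee_pos'])
p,d,P=wcloud();L=led(P.reshape(-1,3)).reshape(480,640,2)
g=p.max(2);m=(g<90)&(P[...,2]>.043)&(P[...,2]<.075)&(abs(L[...,1]+90)<50)&(abs(L[...,0]+57)<20)
print('finger tips',m.sum(),np.percentile(P[m][:,2],[0,2,5,20]),L[m].min(0),L[m].max(0))
q=(p.min(2)>120)&(abs(P[...,2]-.046)<.004)&(abs(L[...,1]+90)<20)&(L[...,0]>-50)
print('plate front edge',q.sum(),np.percentile(L[q][:,0],[1,3]) if q.sum() else '')
p,d=vision.snapshot('side');cv2.imwrite('pics/s6.png',cv2.resize(p[215:365,280:440,::-1],None,fx=5,fy=4,interpolation=cv2.INTER_CUBIC))
E
```

```text
time: 23.2
ee_pos: [0.4733, 0.1888, 0.1214]
ee_rot: [-0.048, 0.999, 0.0, 0.0]
ft_force: [0.1, 0.1, -0.5]
opening: 0.0498
time: 23.7
ee_pos: [0.4749, 0.1902, 0.0327]
ee_rot: [-0.048, 0.999, 0.0, 0.001]
ft_force: [-0.4, 0.4, -1.5]
opening: 0.0497
time: 24.2
ee_pos: [0.4744, 0.1895, 0.03]
ee_rot: [-0.048, 0.999, 0.0, 0.001]
ft_force: [-0.7, -0.2, 0.2]
opening: 0.0501
[[-57.  -90.1]] [0.47441497 0.18950357 0.03003007]
finger tips 2553 [0.04875359 0.0511751  0.05292595 0.05801127] [ -67.7 -127.5] [-44.5 -50.1]
plate front edge 1001 [-32.3 -31.5]
```

View pics/s6.png

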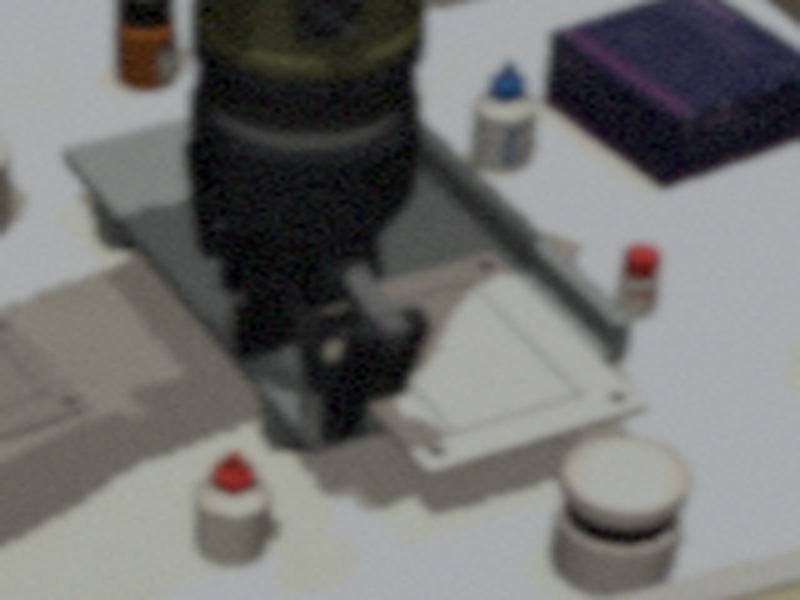

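The fingers stand in front of the plate's long side, clear of the dropper at (235,510). I'll lower to the same tip height and push towards the fence.

```bash

python3 -m pendant '[0,0,4,0,0,0,50,0,0,4,0,0,0,50,0,0,0.7,0,0,0,50,0,0,0,0,0,0,50,0,0,0,0,0,0,50]'
python3 -m pendant '[-3,0,0,0,0,0,50,-3,0,0,0,0,0,50,-3,0,0,0,0,0,50,-3,0,0,0,0,0,50,-3,0,0,0,0,0,50]'
python3 -m pendant '[-1,0,0,0,0,0,50,0,0,0,0,0,0,50,0,0,0,0,0,0,50,0,0,0,0,0,0,50,0,0,0,0,0,0,50]'
python3 -m pendant '[-1,0,0,0,0,0,50,0,0,0,0,0,0,50,0,0,0,0,0,0,50,0,0,0,0,0,0,50,0,0,0,0,0,0,50]'
```

```text
time: 24.8
ee_pos: [0.4738, 0.1892, 0.0207]
ee_rot: [-0.048, 0.999, 0.0, 0.0]
ft_force: [1.0, -0.4, 3.4]
opening: 0.0504
time: 25.3
ee_pos: [0.4862, 0.1905, 0.0206]
ee_rot: [-0.049, 0.999, 0.0, -0.002]
ft_force: [-6.8, -1.4, 9.7]
opening: 0.0503
time: 25.8
ee_pos: [0.4877, 0.1907, 0.0206]
ee_rot: [-0.049, 0.999, 0.0, -0.002]
ft_force: [-4.3, -0.7, 8.0]
opening: 0.0501
time: 26.3
ee_pos: [0.4877, 0.1907, 0.0206]
ee_rot: [-0.049, 0.999, 0.0, -0.003]
ft_force: [-7.2, -0.6, 9.3]
opening: 0.0501
```

```bash

python3 -m pendant '[0,0,-1,0,0,0,50,0,0,0,0,0,0,50,0,0,0,0,0,0,50,0,0,0,0,0,0,50,0,0,0,0,0,0,50]'
python3 - <<'E'
from h import *
s=robot.read_state();print(led(s['ee_pos']),s['ft_torque'])
p,C,L,g=sideplate();i=vision.camera_info('side')
cv2.imwrite('pics/s7.png',cv2.resize(p[255:355,320:420,::-1],None,fx=6,fy=6,interpolation=cv2.INTER_CUBIC))
h=C[...,2];m=(g>110)&(abs(h-.045)<.008)&(abs(L[...,0])<64)&(L[...,1]<60)&(L[...,1]>-163)
n,lab,st,_=cv2.connectedComponentsWithStats(m.astype(np.uint8));k=1+st[1:,4].argmax();mm=lab==k
v,u=np.nonzero(mm);l=led(atz(np.c_[u,v],.046,i))
print(len(l),l.min(0),l.max(0))
p,d,P=wcloud();L=led(P.reshape(-1,3)).reshape(480,640,2)
for y in(-110,-100,-90,-80,-70):
    q=(p.min(2)>100)&(abs(P[...,2]-.046)<.004)&(abs(L[...,1]-y)<3)&(L[...,0]>-50)
    print(y,q.sum(),np.percentile(L[q][:,0],[1,3,99]) if q.sum() else '')
E
```

```text
time: 26.8
ee_pos: [0.4908, 0.1908, 0.0214]
ee_rot: [-0.048, 0.999, -0.0, -0.0]
ft_force: [-0.1, -0.5, 0.1]
opening: 0.05
[[-40.6 -90.4]] [ 0.06228678  0.09821526 -0.02248404]
1182 [ -30.1 -151.2] [ 61.1 -54.9]
-110 748 [-28.  -27.3   2.1]
-100 641 [-23.8  -23.18   3.1 ]
-90 649 [-25.352 -22.4     4.952]
-80 644 [-25.357 -22.871   3.257]
-70 674 [-27.227 -26.3     2.   ]
```

```bash

python3 -m pendant '[-1,0,0,0,0,0,50,0,0,0,0,0,0,50,0,0,0,0,0,0,50,0,0,0,0,0,0,50,0,0,0,0,0,0,50]'
python3 -m pendant '[-1,0,0,0,0,0,50,0,0,0,0,0,0,50,0,0,0,0,0,0,50,0,0,0,0,0,0,50,0,0,0,0,0,0,50]'
python3 -m pendant '[-0.7,0,0,0,0,0,50,0,0,0,0,0,0,50,0,0,0,0,0,0,50,0,0,0,0,0,0,50,0,0,0,0,0,0,50]'
```

```text
time: 27.4
ee_pos: [0.4919, 0.191, 0.0217]
ee_rot: [-0.048, 0.999, 0.0, 0.0]
ft_force: [-0.1, -0.5, 0.5]
opening: 0.0499
time: 27.9
ee_pos: [0.4927, 0.191, 0.0216]
ee_rot: [-0.048, 0.999, -0.0, 0.0]
ft_force: [-0.4, 0.5, 0.7]
opening: 0.0499
time: 28.4
ee_pos: [0.4934, 0.1911, 0.0216]
ee_rot: [-0.048, 0.999, -0.0, -0.0]
ft_force: [-1.8, -0.2, -0.4]
opening: 0.0498
```

```bash

python3 -m pendant '[-0.5,0,0,0,0,0,50,0,0,0,0,0,0,50,0,0,0,0,0,0,50,0,0,0,0,0,0,50,0,0,0,0,0,0,50]'
python3 -m pendant '[-0.5,0,0,0,0,0,50,0,0,0,0,0,0,50,0,0,0,0,0,0,50,0,0,0,0,0,0,50,0,0,0,0,0,0,50]'
```

```text
time: 28.9
ee_pos: [0.4936, 0.1911, 0.0216]
ee_rot: [-0.048, 0.999, -0.0, -0.0]
ft_force: [-1.1, 0.5, 0.3]
opening: 0.0496
time: 29.4
ee_pos: [0.4937, 0.1911, 0.0215]
ee_rot: [-0.049, 0.999, -0.0, -0.001]
ft_force: [-3.4, 0.5, 3.1]
opening: 0.05
```

The tool is stalling against the fence, with force rising at under 0.2 mm of travel per step. One more small nudge, then I'll back off and look.

```bash

python3 -m pendant '[-0.6,0,0,0,0,0,50,0,0,0,0,0,0,50,0,0,0,0,0,0,50,0,0,0,0,0,0,50,0,0,0,0,0,0,50]'
python3 -m pendant '[2,0,0,0,0,0,50,5,0,0,0,0,0,50,6,0,0,0,0,0,50,0,0,-15,0,0,0,50,0,0,-30,0,0,0,50]'
python3 -m pendant '[0,0,-35,0,0,0,50,0,0,-35,0,0,0,50,20,20,-20,0,0,0,50,40,20,0,0,0,0,50,40,20,0,0,0,0,50]'
python3 -m pendant '[40,20,0,0,0,0,50,30,20,0,0,0,0,50,30,20,0,0,0,0,50,0,0,0,0,0,0,50,0,0,0,0,0,0,50]'
python3 - <<'E'
from h import *
p,C,L,g=sideplate();i=vision.camera_info('side')
a=cv2.resize(p[235:345,300:420,::-1],(800,600),interpolation=cv2.INTER_CUBIC);cv2.imwrite('pics/s8.png',a)
h=C[...,2];m=(g>110)&(abs(h-.045)<.008)&(abs(L[...,0])<64)&(L[...,1]<60)&(L[...,1]>-163)
n,lab,st,_=cv2.connectedComponentsWithStats(m.astype(np.uint8));k=1+st[1:,4].argmax();mm=lab==k
v,u=np.nonzero(mm);l=led(atz(np.c_[u,v],.046,i));print(cv2.minAreaRect(l.astype(np.float32)),l.min(0),l.max(0))
i=vision.camera_info('top');p,d=vision.snapshot('top');cv2.imwrite('pics/t8.png',cv2.resize(p[180:270,300:480,::-1],(800,400),interpolation=cv2.INTER_CUBIC))
C=cloud(d,i);L=led(C.reshape(-1,3)).reshape(480,640,2);z=np.load('top1.npz');C0=cloud(z['d'],i);p0=z['p']
for n,(u,v) in dict(reader=(452,214),gauze=(309,284),dr1=(427,273),amber=(273,229),dr2=(331,178),vr=(387,181)).items():
    t=cv2.cvtColor(p0[v-14:v+15,u-14:u+15],cv2.COLOR_RGB2GRAY);w=cv2.cvtColor(p[v-22:v+23,u-22:u+23],cv2.COLOR_RGB2GRAY)
    r=cv2.matchTemplate(w,t,cv2.TM_CCOEFF_NORMED);k=np.unravel_index(r.argmax(),r.shape);print(n,k[1]-8,k[0]-8,round(float(r.max()),3))
E
```

```text
time: 29.9
ee_pos: [0.4937, 0.1911, 0.0215]
ee_rot: [-0.049, 0.999, -0.0, -0.001]
ft_force: [-5.8, -0.3, 3.2]
opening: 0.0501
time: 30.4
ee_pos: [0.4799, 0.1891, 0.0652]
ee_rot: [-0.048, 0.999, -0.001, -0.002]
ft_force: [-0.2, -0.1, -0.2]
opening: 0.05
time: 30.9
ee_pos: [0.3771, 0.2411, 0.1578]
ee_rot: [-0.048, 0.999, 0.001, 0.002]
ft_force: [-0.6, 0.8, 0.2]
opening: 0.0497
time: 31.4
ee_pos: [0.2712, 0.2905, 0.1569]
ee_rot: [-0.05, 0.999, 0.0, 0.001]
ft_force: [-0.1, -0.2, -0.3]
opening: 0.0497
((0.08507537841796875, -47.24742889404297), (125.6976318359375, 208.93814086914062), 0.6250184774398804) [ -62.9 -151.2] [63.8 57. ]
reader 0 0 0.998
gauze 0 0 0.693
dr1 0 0 0.996
amber 0 0 0.999
dr2 0 0 0.999
vr 0 0 0.997
```

View pics/t8.png

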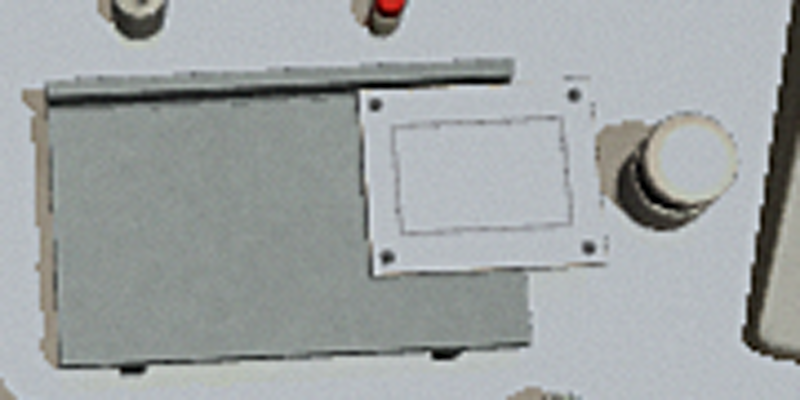

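The plate lies against the fence with about a third overhanging: the front edge runs from column 373 to 607, and the ledge ends near 529, so 0.335. I'll do one numeric squareness check before handing in.

```bash
python3 - <<'E'
from h import *
i=vision.camera_info('top');P=np.mean([vision.snapshot('top')[0].astype(float) for _ in range(4)],0)
g=cv2.resize(P.min(2).astype(np.float32),None,fx=4,fy=4,interpolation=cv2.INTER_CUBIC)
def W(a,z):return led(atz((np.array(a)+.5)/4-.5,z,i))
def fit(l,ax):
    l=l.copy()
    for _ in range(4):
        c=np.polyfit(l[:,1-ax],l[:,ax],1);e=abs(l[:,ax]-np.polyval(c,l[:,1-ax]));l=l[e<max(.5,2*np.median(e))]
    return np.degrees(np.arctan(c[0])).round(2),c[1].round(1),l[:,ax].mean().round(1),len(l)
U=lambda x:int((300+x*.225)*4);V=lambda y:int((180+y*.225)*4)
fr=[(u,V(255)+np.argmin(np.diff(g[V(255):V(290),u]))+.5) for u in range(U(385),U(515))]
en=[(U(345)+np.argmax(np.diff(g[v,U(345):U(390)]))+.5,v) for v in range(V(110),V(265))]
lf=[(u,V(335)+np.argmax(np.diff(g[V(335):V(385),u]))+.5) for u in range(U(70),U(515))]
bk=[(u,V(75)+np.argmax(np.diff(g[V(75):V(115),u]))+.5) for u in range(U(375),U(500))]
re=[(U(515)+np.argmax(np.diff(g[v,U(515):U(545)]))+.5,v) for v in range(V(285),V(335))]
for n,a,z,ax in(('plate front',fr,.046,0),('plate back',bk,.046,0),('plate +y end',en,.046,1),('ledge front',lf,.04,0),('ledge -y end',re,.04,1)):print(n,fit(W(a,z),ax))
E
```

```text
plate front (np.float64(-0.1), np.float64(-25.8), np.float64(-25.7), 101)
plate back (np.float64(-0.04), np.float64(62.9), np.float64(63.0), 85)
plate +y end (np.float64(0.59), np.float64(-38.4), np.float64(-38.2), 110)
ledge front (np.float64(0.14), np.float64(-63.0), np.float64(-62.9), 270)
ledge -y end (np.float64(3.63), np.float64(-107.5), np.float64(-110.3), 34)
```

```bash
python3 -c "
from cell import robot
print(robot.sign_off(),robot.read_state()['time'])"
```

```text
the job is handed in; nothing more can be done
the job is handed in; nothing more can be done
```

I pushed the white plate along the ledge towards the reader, then pushed its long side against the fence with both fingers. I backed the arm off and handed the job in at about 32 s of the 58 s allowed. No verdict came back.

**Last checks**
- **Overhang:** about 37–38 mm of the 110 mm length sticks out at the reader's end.
- **Square and against the fence:** in the top camera the plate's long sides are within about 0.25° of the ledge. The back edge reads at the fence face (62.9 mm against 62.5 mm). The force rose to about 6 N with no further travel at the end of the push.
- **Other things:** the reader, both droppers and both vials show no shift. The gauze roll also shows none, but its picture match was weaker (0.69), most likely because of lighting or arm shadow.

**What went wrong or disagreed**
- **Fingertip height:** the fingertips are about 20 mm above the reported TCP at a 50 mm opening, not ahead of it as listed. My first push therefore passed over the plate without touching it. The wrist depth image showed this, and I corrected it.
- **First push at the fence:** the fingertips pressed on the ledge at about 10 N, so I raised them 1 mm and carried on.
- **Weaker edge readings:** the plate's short end read 0.6° off, which does not quite agree with its long sides. The fit of the ledge's -y end was poor (3.6°), so I did not rely on its angle.

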